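# Bring the drive tower back on line

## Task

Bring the drive tower back on line with the fingertips, in this order: push both drive trays fully home into the tower (either one first), then switch on the power block by pressing down the raised end of its rocker until it stops, then press the round start button on top of the tower all the way down and let it spring back. Do not press the long narrow eject key beside it. Nothing is to be picked up: the power block stays where it stands, and everything else around is left alone.

Things in the scene. Friction and masses are not known exactly. Their poses are not given: they have to be found in the camera images.
- tower: charcoal drive tower, fixed, on four rubber feet; 200 mm deep (its x), 116 wide (its y), 150 tall. Origin: centre of its underside. x points from its front to its back, z up; the front (its -x side, roughly towards the robot) carries two upright trays side by side; the top carries a round button and a long narrow key, and six flat vent slots behind them
- bay_left (a joint): opening of the tray at the tower's +y side (left seen from the robot), m: 0 = fully home against a hard stop, up to 0.045 out. Slides along the tower's x with 2.5 N of friction, stays where left. Front plate 12 mm thick, 47 wide, 22 to 138 mm above the table; at home it stands 12 mm proud of the tower's front wall. Starts 15 to 40 mm out
- bay_left_face (a point): point on the front surface of the left tray's plate, mid-width, 115 mm above the table; a good place to push towards the tower's +x. Lies at y = +27 mm in the tower's frame and, at home, at x = -112 mm
- bay_right (a joint): the same for the tray at the tower's -y side (right seen from the robot), m: 0 = fully home; starts 15 to 40 mm out
- bay_right_face (a point): the same point on the right tray's plate, y = -27 mm in the tower's frame and, at home, x = -112 mm
- start (a joint): travel of the round start button on the tower's top, m: 0 = up, 0.006 = fully down; a spring takes about 4 N to push it fully down and returns it
- start_top (a point): centre of the top of the round start button (28 mm across), in the tower's frame at x = -20, y = +30 mm, 172 mm above the table (22 above the tower's top); press straight down
- eject (a joint): travel of the eject key, m: 0 = up, 0.006 = down; springy. Not to be pressed
- eject_top (a point): centre of the top of the eject key, a bar 42 mm long (along the tower's x) and 14 wide, on the tower's top at x = -20, y = -32 mm, 168 mm above the table, 62 mm from the start button
- block: pale battery power block, loose, about 0.9 kg, 170 mm long (its x), 90 wide, 45 tall. Origin: centre of its underside; z up. The rocker is on the top in its -x half, two round outlets in its +x half
- rocker (a joint): rocker of the power block, rad: 0 = off (-x end raised), 0.36 = fully on (-x end down at a hard stop, 10 degrees below level). Stays where it is left; turning takes 0.04 N m. Grey cap 60 mm long along the block's x, 28 wide, pivoting about the block's y at x = -33 mm, 48 mm above the table; its top is always at least 4 mm above the block's top, so fingertips do not meet the block
- rocker_high (a point): point on the top surface of the rocker at its raised (-x) end, 22 mm from the pivot: press straight down here. It moves down about 8 mm from off to on
- paperweight: glass dome, 64 mm across, 44 tall, loose, between the tower and the block; origin under its centre. Leave alone
- magnet_tray: round stainless dish, 104 mm across, 22 tall, loose; origin under its centre. Leave alone
- drive_case: blue silicone drive case, 125 x 85 x 24 mm, loose; origin under its centre. Leave alone
- spare_drive: bare aluminium drive, 147 x 102 x 26 mm, loose; origin under its centre. Leave alone
- mug: white mug, 80 mm across, 95 tall, handle at its +y, loose; origin under its centre. Leave alone
- driver: screwdriver lying flat, about 165 mm long along its x, steel shaft to +x, 18 tall, loose; origin on the table under its middle. Leave alone
- clear_lid (a joint): hinged lid of the fixed clear acrylic box (70 x 80 x 45 mm) behind, rad: 0 = shut. Leave shut
Not all that is in view belongs to the job. Leave any purple or turquoise look-alike of the block alone.

How it is judged:
By the outcome, as a careful person would: the job done as asked, in the order asked, and still so for the second after the job is handed in, with the robot touching nothing.
It also fails if it takes over 58 s, if anything falls off the work surface, if the arm or the gripper's body presses on something with over 40 N, if the wrist force passes 120 N, or if a joint passes its speed limit or range.

## Robot

A 6-joint arm with a two-finger parallel gripper is mounted at the origin on the work surface. World frame = base frame: x ahead of the robot, y to its left, z up, the work surface at z = 0. Lengths are in m, angles in rad, forces in N, time in s.
With the tool pointing down it reaches from about 0.3 to 0.875 m from the base axis. Payload 6.4 kg.
Tool frame: the origin (TCP) lies midway between the tips of the shut fingers; the grasp point (between the pads) lies 19 mm behind it (arm.hold_point_z is the distance from the TCP to the grasp point, in m); z points along the fingers, y is the line along which they close (so a half turn about z gives the same grasp; the last joint's range is limited). The gripper opens to 88 mm and grips with 3 to 60 N. Pads are 18 mm wide; open, the fingers measure 123 mm over their backs; the gripper's body (75 mm by 187 mm) begins 45 mm behind the grasp point.
Start: joints at [0.977, 0.181, 1.607, -0, 1.354, -0.206], TCP at [0.217, 0.532, 0.239] pointing down, gripper open.
Joint ranges: [-2.99, 2.99], [-0.89, 2.07], [0.3, 2.58], [-1.14, 4.28], [0, 2.63], [-3.12, 3.12]. Speed limits (rad/s): [2.57, 2.57, 3.01, 3.14, 3.14, 3.14].

## Interface

Orientations are given as a unit quaternion [w, x, y, z].
In Python, from rig import arm gives the robot as it stands.
- The arm moves only by the tool apply_moves, never from a script. Its argument "series" is a list of rows, each a list of 4 numbers: the shift along the tool's x, y, z in units of 30 mm (1.0 is 30 mm), then the turn about the tool's z in units of 5 degrees (1.0 is 5 degrees). A call has 1 to 10 rows; each row shifts and turns the commanded pose from where the row before left it, along the tool's axes as they then stand; what a row does not reach is not made up. A row lasts 1/12 s, in which the tool goes at most 41.7 mm and 7.16 degrees, less where a joint would pass 70% of its speed; a pose out of reach is approached as far as the arm can. A call is refused whole if a number of a shift passes 1 or a number of a turn 1, either way. A call with a gripper value outside its range is refused whole. "hand" is the opening, from -1 (shut) to 1 (fully open), set as the call begins (left out, the last holds). The fingers move at their own pace and stop on an object; the grip force is fixed at half the most. Time passes only in rows, so rows that do not move let the fingers close. It gives the time, the measured TCP pose, the force, the opening and the grip force at its end, in the units of the state.
- arm.read_state(): the state, without advancing time (a new reading comes with each control period).
- arm.camera(name): name is "scene" or "top" or "wrist"; returns the picture (420x560x3 uint8, red, green, blue); there is no depth.
- arm.camera_params(name): a dict with "intrinsics" (3x3 intrinsics, pixels), "R" (3x3) and "t" (3): a world point X has camera coordinates R X + t; the wrist camera has in their place "hand_eye" (4x4, takes a point from camera to tool coordinates, whose origin is the TCP and whose axes are the flange's). Camera axes: x right, y down, z forward; pixel columns grow to the right and rows downward; lengths in m; the calibration is good to about 2 mm. A picture is of the moment at which its call begins: read the wrist's pose just before it. camera_params takes no time and is no camera call.
- arm.finish_job(): hands the job in; it is judged then, once.
The state is a dict: "time": time; "joint_pos": joint angles; "dq": joint speeds; "joint_efforts": joint torques, N m; "position": TCP position; "ee_rot": TCP orientation; "force": force on the tool from outside, world axes, zero at the start; "torque": the same for the moment, N m; "gripper_width": finger opening in m; "finger_force": force on a finger pad.
Only numpy, scipy, OpenCV 4.12 (cv2) and the standard library are available. Lean on these libraries where they do the work, as an engineer would, in place of code of your own. Each camera call takes 0.05 s, during which the arm holds its last target. There are 200 camera calls.

## Working session

There is one attempt and no reset: what is moved stays moved. The work goes in short steps, Python scripts to look and compute and a tool call to move; the robot and the scene stay as the last step left them, time stands still between calls to the robot, and variables do not carry over. Pictures are saved under pics/ and viewed, at most 10 in all, crops included, and the job is handed in when it is done.

Besides the shell and the picture viewer there is one more tool, called after "Call:" in YAML: its name, and indented under it one key for each argument. apply_moves: Moves the arm, as the interface text tells. Its arguments: {"type":"object","properties":{"series":{"type":"array","items":{"type":"array","items":{"type":"number"}}},"hand":{"type":"number"}},"required":["series"]}

```bash
mkdir -p pics; ls; python3 - <<'E'
from rig import arm
import cv2,numpy as np
for n in("scene","top"):
    cv2.imwrite(f"pics/{n}0.png",arm.camera(n)[:,:,::-1])
    p=arm.camera_params(n);print(n,np.round(p["intrinsics"],1).tolist(),np.round(p["R"],3).tolist(),np.round(p["t"],3).tolist())
s=arm.read_state();print({k:np.round(v,4).tolist() for k,v in s.items()})
E
```

```text
pics
scene [[414.0, 0.0, 276.9], [0.0, 414.0, 208.8], [0.0, 0.0, 1.0]] [[0.537, 0.843, 0.006], [0.589, -0.37, -0.718], [-0.604, 0.389, -0.696]] [-0.271, -0.233, 1.542]
top [[494.9, 0.0, 283.7], [0.0, 494.9, 203.9], [0.0, 0.0, 1.0]] [[-0.0, -1.0, -0.01], [-0.983, 0.002, -0.186], [0.186, 0.009, -0.983]] [-0.005, 0.58, 1.465]
{'time': 0.1, 'joint_pos': [0.9767, 0.1814, 1.6079, 0.0, 1.3538, -0.2063], 'dq': [-0.0006, 0.0011, -0.003, -0.0018, -0.001, 0.0], 'joint_efforts': [-0.0003, -43.4819, -34.27, 0.0704, 0.0339, -0.0001], 'position': [0.2172, 0.5319, 0.2379], 'ee_rot': [-0.0003, 0.1927, 0.9813, -0.0007], 'force': [-0.7027, -0.2855, 0.6774], 'torque': [-0.0141, 0.0233, 0.0056], 'finger_force': 0.0, 'gripper_width': 0.088}
```

View pics/top0.png

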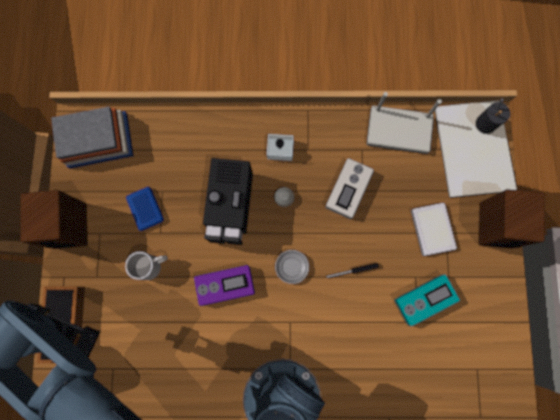

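View pics/scene0.png

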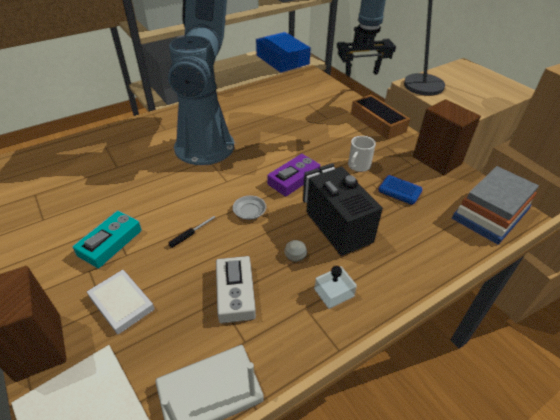

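Top view: the tower is at (228,195), with trays at (212,232) and (232,234), the round button at (214,198) and the key at (236,198). Candidates for the block are pale (350,188), purple (224,286) and turquoise (428,300). Grey box (400,130) and white pad (434,229) are not blocks. I choose the pale one and will check it in a close crop.

```bash
python3 - <<'E'
import cv2,numpy as np
i=cv2.imread("pics/top0.png")
a=cv2.resize(i[150:250,190:260],None,fx=5.6,fy=5.6,interpolation=cv2.INTER_CUBIC)
b=cv2.resize(i[150:250,315:385],None,fx=5.6,fy=5.6,interpolation=cv2.INTER_CUBIC)
c=np.hstack([a,b])
c=cv2.convertScaleAbs(c,alpha=1.3,beta=20)
for k in range(10):
    y=int(k*56);cv2.putText(c,str(150+10*k),(0,y+8),0,.35,(0,255,255),1);cv2.line(c,(0,y),(c.shape[1],y),(0,200,200),1) if k%2==0 else 0
for k in range(7):
    x=int(k*56)
    for o,s in((0,190),(392,315)):
        cv2.putText(c,str(s+10*k),(x+o,555),0,.35,(0,255,255),1);cv2.line(c,(x+o,0),(x+o,560),(0,200,200),1) if k%2==0 else 0
cv2.imwrite("pics/crop1.png",c)
E
```

```text
(no output)
```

View pics/crop1.png

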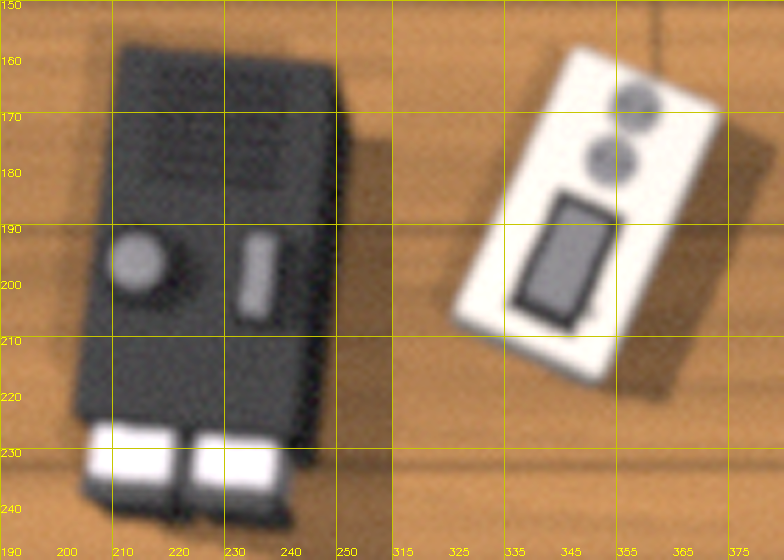

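The crop confirms the pale block (white, grey rocker at (346,196), outlets at (354,178) and (357,169), so its −x end points down-left). On the tower, the round button is at (214.5,197) and the narrow key at (236,199), and both trays are out. Next I fit the poses.

```bash
cat > h.py <<'E'
import numpy as np
from scipy.optimize import least_squares
from rig import arm
def proj(X,n="top"):
    p=arm.camera_params(n);c=np.array(X)@np.array(p["R"]).T+p["t"];q=c@np.array(p["intrinsics"]).T;return q[:,:2]/q[:,2:]
def ray(u,z,n="top"):
    p=arm.camera_params(n);R=np.array(p["R"]);d=R.T@np.linalg.inv(p["intrinsics"])@[*u,1];c=-R.T@p["t"];return c+d*(z-c[2])/d[2]
def place(L,g):
    c,s=np.cos(g[2]),np.sin(g[2]);L=np.atleast_2d(L).astype(float)
    return np.c_[g[0]+c*L[:,0]-s*L[:,1],g[1]+s*L[:,0]+c*L[:,1],L[:,2]]
def fit(L,P,g):
    r=least_squares(lambda g:(proj(place(L,g))-P).ravel(),g);return r.x,r.fun.reshape(-1,2)
E
python3 - <<'E'
from h import *
px=lambda x,y,o=0,s=190:(s+(x-o)/5.6-.4,150+y/5.6-.4)
T,r=fit([[-.02,.03,.172],[-.02,-.032,.168],[.1,.058,.15],[.1,-.058,.15],[-.1,.058,.15]],
 np.array([px(137,262),px(257,275),px(120,45),px(337,66),px(78,415)]),[.6,.1,-.1])
print("tower",T,np.degrees(T[2]));print(r.round(1).tolist())
B,r=fit([[.085,.045,.045],[.085,-.045,.045],[-.085,-.045,.045],[-.085,.045,.045],[-.033,0,.056]],
 np.array([px(*a,392,315) for a in((575,45),(720,107),(600,384),(453,318),(567,260))]),[.6,-.2,-.4])
print("block",B,np.degrees(B[2]));print(r.round(1).tolist())
# tray plates: front top edge (white/dark boundary) at z .138
for n,e in(("L",(132,482)),("R",(237,490))):
    w=ray(px(*e),.138);c,s=np.cos(T[2]),np.sin(T[2]);d=w[:2]-T[:2];print(n,w.round(4),"local",c*d[0]+s*d[1],-s*d[0]+c*d[1])
print("start",place([-.02,.03,.172],T).round(4),"rockhigh",place([[-.055,0,.058]],B).round(4))
print("faces",place([[-.112,.027,.115],[-.112,-.027,.115]],T).round(4))
np.save("poses.npy",[T,B])
E
```

```text
tower [ 0.59636158  0.1584789  -0.09255107] -5.302785821729344
[[0.3, 0.2], [0.7, 0.0], [-0.2, -0.4], [0.4, -0.7], [-1.1, 0.9]]
block [ 0.63309834 -0.20991499 -0.42712702] -24.47257570400217
[[-0.4, -0.0], [0.3, 0.3], [0.4, -0.2], [-0.2, -0.3], [-0.1, 0.2]]
L [0.4717 0.1958 0.138 ] local -0.12757343472911933 0.02564570369385183
R [0.4675 0.1419 0.138 ] local -0.12677475862717583 -0.0284024718558246
start [[0.5792 0.1902 0.172 ]] rockhigh [[ 0.583  -0.1871  0.058 ]]
faces [[0.4873 0.1957 0.115 ]
 [0.4823 0.1419 0.115 ]]
```

Call:
apply_moves:
  series:
    - [0, 0, 0, -0.85]
    - [0, 0, 0, -0.85]
    - [0, 0, 0, -0.85]
    - [0, 0, 0, -0.83]
    - [-0.65, -0.95, 0, 0]
    - [-0.65, -0.95, 0, 0]
    - [-0.65, -0.95, 0, 0]
    - [-0.65, -0.95, 0, 0]
    - [-0.65, -0.95, 0, 0]
    - [-0.65, -0.95, 0, 0]
  hand: -1

```text
time: 0.93
position: [0.3182, 0.3497, 0.2384]
ee_rot: [-0.0, 0.046, 0.999, -0.0]
force: [0.8, -0.3, -0.2]
gripper_width: 0.0234
finger_force: 0.0
```

```bash
cat >> h.py <<'E'
from scipy.spatial.transform import Rotation as Ro
def go(X,yaw=None):
    s=arm.read_state();q=s["ee_rot"];R=Ro.from_quat([q[1],q[2],q[3],q[0]]).as_matrix()
    h=np.arctan2(R[1,0],R[0,0]);dt=0
    if yaw is not None: dt=(yaw-h+np.pi)%(2*np.pi)-np.pi;R=Ro.from_rotvec([0,0,dt]).as_matrix()@R
    print("t",round(s["time"],2),"pos",np.round(s["position"],4),"tilt",R[2].round(3),"F",np.round(s["force"],1),"q6",round(s["joint_pos"][5],2))
    print("turn first",round(-np.degrees(dt)/5,2),"then shift",(R.T@(np.array(X)-s["position"])/.03).round(2))
T,B=np.load("poses.npy") if __import__("os").path.exists("poses.npy") else (None,None)
E
python3 -c "
from h import *
go(place([-.2,.027,.105],T)[0],T[2]+np.pi)"
```

```text
t 0.93 pos [0.3182 0.3497 0.2384] tilt [ 0. -0. -1.] F [ 0.8 -0.3 -0.2] q6 -0.9
turn first 0.0 then shift [-3.16 -4.59  4.45]
```

Call:
apply_moves:
  series:
    - [-0.63, -0.92, 0, 0]
    - [-0.63, -0.92, 0, 0]
    - [-0.63, -0.92, 0, 0]
    - [-0.63, -0.92, 0, 0]
    - [-0.6, -0.9, 0, 0]
    - [0, 0, 1, 0]
    - [0, 0, 1, 0]
    - [0, 0, 1, 0]
    - [0, 0, 1, 0]
    - [0, 0, 0.45, 0]

```text
time: 1.77
position: [0.3959, 0.2049, 0.1015]
ee_rot: [-0.003, 0.047, 0.999, -0.001]
force: [-0.7, 0.1, -0.6]
gripper_width: 0.0002
finger_force: 0.0
```

```bash
python3 - <<'E'
from h import *
import cv2
go(place([-.17,.027,.105],T)[0],T[2]+np.pi)
a=arm.camera("scene")[120:270,250:400,::-1];b=arm.camera("top")[150:290,180:290,::-1]
cv2.imwrite("pics/c2.png",np.hstack([cv2.resize(a,(440,440),interpolation=2),cv2.resize(b,(346,440),interpolation=2)]))
E
```

```text
t 1.77 pos [0.3959 0.2049 0.1015] tilt [ 0.005 -0.002 -1.   ] F [-0.7  0.1 -0.6] q6 -1.27
turn first -0.01 then shift [-1.13 -0.02 -0.12]
```

View pics/c2.png

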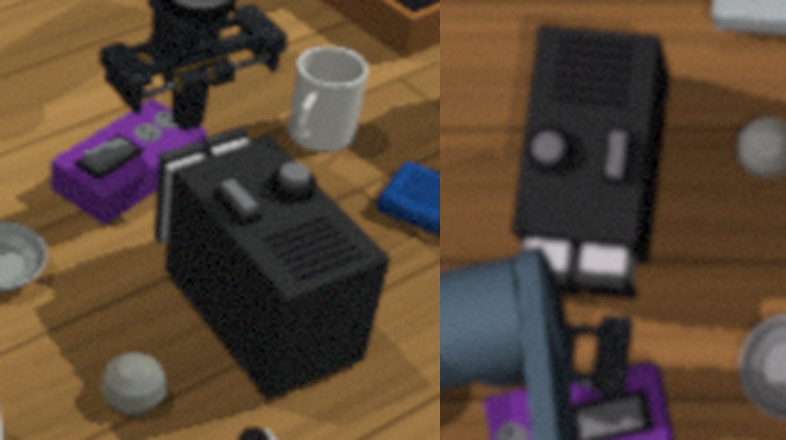

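Right crop: the shut fingertips stand before the left tray. The white parts are the tray bodies, and the dark plates in front are roughly 25 mm out.

Call:
apply_moves:
  series:
    - [-0.4, 0, 0, 0]
    - [-0.4, 0, 0, 0]
    - [-0.3, 0, 0, 0]
    - [-0.25, 0, 0, 0]
    - [-0.25, 0, 0, 0]
    - [-0.25, 0, 0, 0]
    - [-0.2, 0, 0, 0]
    - [-0.2, 0, 0, 0]
    - [-0.1, 0, 0, 0]
    - [0, 0, 0, 0]

```text
time: 2.7
position: [0.4694, 0.199, 0.1051]
ee_rot: [0.0, 0.046, 0.999, -0.0]
force: [0.7, 0.0, 0.0]
gripper_width: 0.0004
finger_force: 0.0
```

```bash
python3 -c "
from h import *
go(place([-.121,.027,.105],T)[0],T[2]+np.pi)"
```

```text
t 2.7 pos [0.4694 0.199  0.1051] tilt [-0.001 -0.    -1.   ] F [0.7 0.  0. ] q6 -1.31
turn first -0.01 then shift [-0.3  -0.06  0.01]
```

Call:
apply_moves:
  series:
    - [-0.1, 0, 0, 0]
    - [-0.1, 0, 0, 0]
    - [-0.05, 0, 0, 0]
    - [-0.05, 0, 0, 0]

```text
time: 3.03
position: [0.4767, 0.1984, 0.105]
ee_rot: [-0.001, 0.046, 0.999, -0.0]
force: [-10.7, -0.1, 8.2]
gripper_width: 0.0006
finger_force: 5.5
```

Call:
apply_moves:
  series:
    - [-0.05, 0, 0, 0]
    - [-0.05, 0, 0, 0]
    - [0, 0, 0, 0]

```text
time: 3.28
position: [0.4766, 0.1984, 0.105]
ee_rot: [-0.005, 0.046, 0.999, -0.0]
force: [-19.4, 0.5, 15.3]
gripper_width: 0.0008
finger_force: 9.8
```

Left tray is at its hard stop (19 N with no motion). Next, the right tray.

Call:
apply_moves:
  series:
    - [0.6, 0, 0, 0]
    - [0.9, 0, 0, 0]
    - [0.9, 0, 0, 0]
    - [0, -0.9, 0, 0]
    - [0, -0.95, 0, 0]
    - [0, 0, 0, 0]
    - [-0.3, 0, 0, 0]
    - [-0.3, 0, 0, 0]
    - [-0.3, 0, 0, 0]
    - [-0.3, 0, 0, 0]

```text
time: 4.12
position: [0.4415, 0.1466, 0.1054]
ee_rot: [0.001, 0.046, 0.999, 0.0]
force: [0.3, 0.2, -0.5]
gripper_width: 0.0007
finger_force: 0.0
```

Call:
apply_moves:
  series:
    - [-0.25, 0, 0, 0]
    - [-0.25, 0, 0, 0]
    - [-0.2, 0, 0, 0]
    - [-0.1, 0, 0, 0]
    - [-0.1, 0, 0, 0]
    - [-0.1, 0, 0, 0]
    - [-0.05, 0, 0, 0]
    - [0, 0, 0, 0]

```text
time: 4.78
position: [0.4711, 0.1432, 0.1051]
ee_rot: [0.0, 0.046, 0.999, -0.0]
force: [-1.0, 0.1, -0.2]
gripper_width: 0.0007
finger_force: 0.6
```

```bash
python3 -c "
from h import *
go(place([-.1225,-.027,.105],T)[0],T[2]+np.pi)"
```

```text
t 4.78 pos [0.4711 0.1432 0.1051] tilt [-0. -0. -1.] F [-1.   0.1 -0.2] q6 -1.42
turn first -0.0 then shift [-0.03 -0.01  0.  ]
```

Call:
apply_moves:
  series:
    - [-0.05, 0, 0, 0]
    - [-0.05, 0, 0, 0]
    - [-0.05, 0, 0, 0]
    - [0, 0, 0, 0]

```text
time: 5.12
position: [0.4711, 0.1431, 0.105]
ee_rot: [-0.005, 0.046, 0.999, -0.0]
force: [-21.2, 1.2, 16.6]
gripper_width: 0.0005
finger_force: 10.6
```

Call:
apply_moves:
  series:
    - [0.6, 0, 0, 0]
    - [0.9, 0, 0, 0]
    - [0.9, 0, 0, 0]
    - [0.6, 0, -0.8, 0]
    - [0, -0.5, -1, 0]
    - [0, -0.8, -1, 0]
    - [0, -0.9, -0.9, 0]
    - [0, -1, 0, 0]
    - [0, -1, 0, 0]
    - [0, -1, 0, 0]

```text
time: 5.95
position: [0.372, -0.0059, 0.2176]
ee_rot: [0.002, 0.046, 0.999, -0.001]
force: [1.0, 0.1, -0.1]
gripper_width: -0.0001
finger_force: 0.0
```

```bash
python3 - <<'E'
from h import *
import cv2
go(place([-.057,0,.10],B)[0],B[2]+np.pi)
a=arm.camera("scene")[120:270,250:400,::-1];t=arm.camera("top")[:,:,::-1];b=t[150:260,190:260];
cv2.imwrite("pics/top3.png",t)
cv2.imwrite("pics/c3.png",np.hstack([cv2.resize(a,(440,440),interpolation=2),cv2.resize(b,(280,440),interpolation=2)]))
E
```

```text
t 5.95 pos [ 0.372  -0.0059  0.2176] tilt [-0.004 -0.002 -1.   ] F [ 1.   0.1 -0.1] q6 -1.82
turn first 3.84 then shift [-8.82 -2.58  3.96]
```

View pics/c3.png

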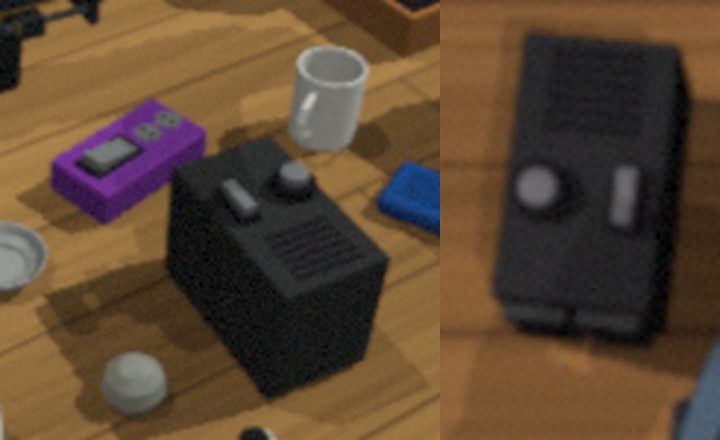

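No white shows between the plates and the tower in either view, so both trays are home. Next, the rocker.

Call:
apply_moves:
  series:
    - [0, 0, 0, 0.96]
    - [0, 0, 0, 0.96]
    - [0, 0, 0, 0.96]
    - [0, 0, 0, 0.96]
    - [-1, -0.3, 0, 0]
    - [-1, -0.3, 0, 0]
    - [-1, -0.3, 0, 0]
    - [-1, -0.3, 0, 0]
    - [-1, -0.3, 0, 0]
    - [-1, -0.3, 0, 0]

```text
time: 6.88
position: [0.5144, -0.1284, 0.2161]
ee_rot: [0.0, 0.212, 0.977, -0.0]
force: [-0.3, 0.4, 0.2]
gripper_width: 0.0006
finger_force: 0.0
```

Call:
apply_moves:
  series:
    - [-0.9, -0.2, 0, 0]
    - [-0.9, -0.2, 0, 0]
    - [-0.8, -0.1, 0, 0]
    - [0, 0, 0.9, 0]
    - [0, 0, 0.9, 0]
    - [0, 0, 0.9, 0]
    - [0, 0, 0.9, 0]
    - [0, 0, 0, 0]

```text
time: 7.55
position: [0.5744, -0.1714, 0.1023]
ee_rot: [-0.005, 0.212, 0.977, 0.001]
force: [-0.6, 0.9, -0.1]
gripper_width: 0.0005
finger_force: 0.0
```

```bash
python3 -c "
from h import *
go(place([-.057,0,.07],B)[0],B[2]+np.pi)"
```

```text
t 7.55 pos [ 0.5744 -0.1714  0.1023] tilt [ 0.009  0.    -1.   ] F [-0.6  0.9 -0.1] q6 -1.63
turn first -0.01 then shift [-0.42 -0.36  1.07]
```

Call:
apply_moves:
  series:
    - [-0.2, -0.2, 0.3, 0]
    - [-0.2, -0.15, 0.3, 0]
    - [0, 0, 0.3, 0]
    - [0, 0, 0, 0]
    - [0, 0, 0, 0]

```text
time: 7.97
position: [0.5842, -0.1888, 0.0813]
ee_rot: [-0.0, 0.213, 0.977, 0.0]
force: [-0.2, 0.9, 0.0]
gripper_width: 0.0003
finger_force: 0.0
```

```bash
python3 -c "
from h import *
import cv2
go(place([-.057,0,.06],B)[0],B[2]+np.pi)
a=arm.camera('scene')[240:340,180:300,::-1];b=arm.camera('top')[140:240,300:400,::-1]
cv2.imwrite('pics/c4.png',np.hstack([cv2.resize(a,(480,400),interpolation=2),cv2.resize(b,(400,400),interpolation=2)])[:,:780])"
```

```text
t 7.97 pos [ 0.5842 -0.1888  0.0813] tilt [ 0.  0. -1.] F [-0.2  0.9  0. ] q6 -1.65
turn first -0.01 then shift [0.12 0.03 0.71]
```

View pics/c4.png

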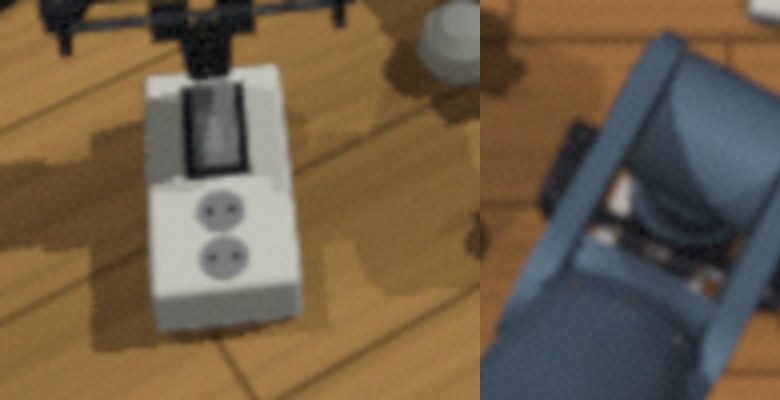

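Left crop: the fingertip is laterally centred over the far (−x, raised) end of the grey rocker. The view from the top is hidden by the arm.

Call:
apply_moves:
  series:
    - [0.1, 0, 0.2, 0]
    - [0, 0, 0.2, 0]
    - [0, 0, 0.15, 0]
    - [0, 0, 0.1, 0]
    - [0, 0, 0.1, 0]
    - [0, 0, 0.1, 0]
    - [0, 0, 0.05, 0]
    - [0, 0, 0.05, 0]
    - [0, 0, 0, 0]

```text
time: 8.82
position: [0.5809, -0.187, 0.0525]
ee_rot: [-0.001, 0.212, 0.977, 0.0]
force: [-3.1, 1.0, 3.5]
gripper_width: 0.0004
finger_force: 1.9
```

Call:
apply_moves:
  series:
    - [0, 0, 0.05, 0]
    - [0, 0, 0.05, 0]
    - [0, 0, 0.05, 0]
    - [0, 0, 0, 0]

```text
time: 9.15
position: [0.5812, -0.1871, 0.0517]
ee_rot: [-0.001, 0.212, 0.977, -0.0]
force: [-15.8, 6.7, 29.6]
gripper_width: -0.0001
finger_force: 16.4
```

The rocker is against its stop (30 N, no more motion). Now retreat and check.

Call:
apply_moves:
  series:
    - [0, 0, -0.4, 0]
    - [0, 0, -0.9, 0]
    - [0, 0, -1, 0]
    - [0, 0, -1, 0]
    - [0, 0, -1, 0]
    - [0, 0, -0.9, 0]
    - [0.9, 0, 0, -0.96]
    - [0.9, 0, 0, -0.96]
    - [0.9, 0, 0, -0.96]
    - [0.9, 0, 0, -0.96]

```text
time: 9.98
position: [0.4782, -0.1549, 0.2043]
ee_rot: [0.001, 0.044, 0.999, -0.0]
force: [0.7, -0.7, 0.1]
gripper_width: 0.0006
finger_force: 0.0
```

Call:
apply_moves:
  series:
    - [0, 1, 0, 0]
    - [0, 1, 0, 0]
    - [0, 1, 0, 0]
    - [0, 1, 0, 0]
    - [0, 1, 0, 0]
    - [0, 0, 0, 0]

```text
time: 10.48
position: [0.4931, -0.0019, 0.2045]
ee_rot: [0.001, 0.045, 0.999, 0.001]
force: [-0.2, 0.2, -0.4]
gripper_width: 0.0002
finger_force: 0.0
```

```bash
python3 -c "
from h import *
import cv2
go(place([-.02,.03,.21],T)[0],T[2]+np.pi)
a=arm.camera('scene')[240:340,180:300,::-1];b=arm.camera('top')[150:250,315:385,::-1]
cv2.imwrite('pics/c5.png',np.hstack([cv2.resize(a,(480,400),interpolation=2),cv2.resize(b,(280,400),interpolation=2)]))"
```

```text
t 10.48 pos [ 0.4931 -0.0019  0.2045] tilt [-0.002  0.002 -1.   ] F [-0.2  0.2 -0.4] q6 -1.73
turn first 0.04 then shift [-2.27  6.64 -0.17]
```

View pics/c5.png

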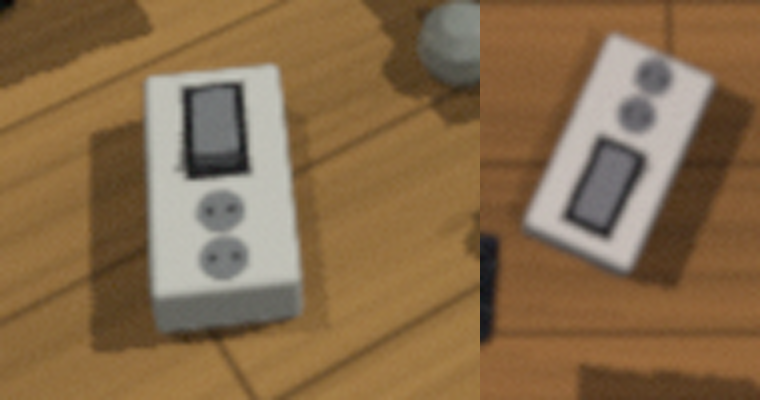

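The rocker's +x end is now up (end face visible at lower edge, (217,160) in the crop), so it is on, and the block hasn't moved. Next, the start button.

Call:
apply_moves:
  series:
    - [0, 0, -0.9, 0]
    - [-0.3, 0.9, -0.3, 0]
    - [-0.3, 1, 0, 0]
    - [-0.3, 1, 0, 0]
    - [-0.3, 1, 0, 0]
    - [-0.3, 1, 0, 0]
    - [-0.3, 0.9, 0, 0]
    - [-0.4, 0.8, 0, 0]
    - [0, 0, 0, 0]
    - [0, 0, 0, 0]

```text
time: 11.42
position: [0.5774, 0.1845, 0.2396]
ee_rot: [-0.0, 0.046, 0.999, -0.0]
force: [0.1, 0.4, 0.0]
gripper_width: 0.0006
finger_force: 0.0
```

```bash
python3 -c "
from h import *
go(place([-.02,.03,.180],T)[0],T[2]+np.pi)"
```

```text
t 11.42 pos [0.5774 0.1845 0.2396] tilt [ 0.    -0.001 -1.   ] F [0.1 0.4 0. ] q6 -1.36
turn first 0.0 then shift [-0.04  0.2   1.99]
```

Call:
apply_moves:
  series:
    - [-0.04, 0.2, 0.6, 0]
    - [0, 0, 0.6, 0]
    - [0, 0, 0.4, 0]
    - [0, 0, 0.3, 0]
    - [0, 0, 0.1, 0]
    - [0, 0, 0.1, 0]
    - [0, 0, 0.1, 0]
    - [0, 0, 0.1, 0]
    - [0, 0, 0.05, 0]
    - [0, 0, 0, 0]

```text
time: 12.25
position: [0.579, 0.1908, 0.1703]
ee_rot: [0.001, 0.046, 0.999, -0.0]
force: [0.1, -1.9, 2.4]
gripper_width: 0.0006
finger_force: 1.0
```

Call:
apply_moves:
  series:
    - [0, 0, 0.1, 0]
    - [0, 0, 0.07, 0]
    - [0, 0, 0.05, 0]
    - [0, 0, 0.05, 0]
    - [0, 0, 0, 0]

```text
time: 12.67
position: [0.5793, 0.191, 0.166]
ee_rot: [0.001, 0.046, 0.999, -0.0]
force: [-10.1, -3.7, 24.8]
gripper_width: 0.0004
finger_force: 12.4
```

The button is fully down (25 N at z = 0.166). Release it and retreat.

Call:
apply_moves:
  series:
    - [0, 0, -0.3, 0]
    - [0, 0, -0.6, 0]
    - [0, 0, -0.9, 0]
    - [0, 0, -1, 0]
    - [0.9, 0, 0, 0]
    - [1, 0, 0, 0]
    - [1, 0, 0, 0]
    - [1, 0, 0, 0]
    - [1, 0, 0, 0]
    - [0, 0, 0, 0]

```text
time: 13.5
position: [0.4272, 0.2054, 0.2447]
ee_rot: [-0.002, 0.045, 0.999, 0.0]
force: [0.1, -0.0, -0.1]
gripper_width: 0.0002
finger_force: 0.0
```

Call:
apply_moves:
  series:
    - [0.5, 0.8, 0, 0]
    - [0.5, 0.8, 0, 0]
    - [0.5, 0.8, 0, 0]
    - [0.5, 0.8, 0, 0]
    - [0.5, 0.8, 0, 0]
    - [0, 0, 0, 0]
    - [0, 0, 0, 0]
    - [0, 0, 0, 0]

```text
time: 14.17
position: [0.3689, 0.3308, 0.2454]
ee_rot: [-0.0, 0.046, 0.999, -0.0]
force: [-0.9, -0.4, 0.1]
gripper_width: 0.0004
finger_force: 0.0
```

```bash
python3 -c "
from h import *
import cv2
cv2.imwrite('pics/end.png',cv2.resize(arm.camera('scene')[120:345,165:465,::-1],(800,600),interpolation=2))"
```

```text
(no output)
```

View pics/end.png

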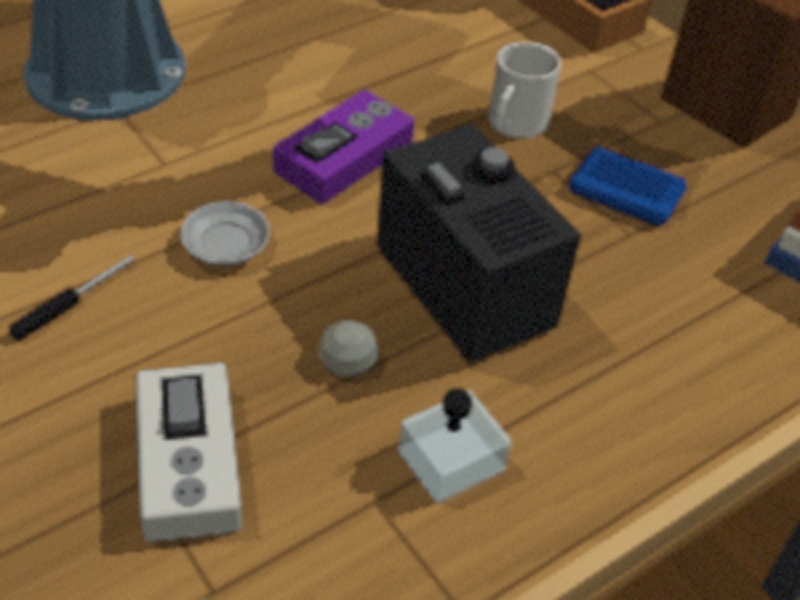

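Final view: trays home, rocker on (182,405), start button sprung back up (494,162), and everything else in its place.

```bash
python3 -c "
from rig import arm
print(arm.finish_job())"
```

```text
the job is handed in; nothing more can be done
None
```

The job is done and handed in at about 14 s: both trays pushed to their stops, the rocker pressed on, then the start button pressed fully and released; the eject key and everything else were left alone.

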